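# Release the ratchet clamp from the mended chopping board

## Task

The glue in the mended chopping board has set and the clamp's screw is already slack, so free the board: press down the ivory release lever on the clamp's sliding jaw and, keeping it down, push the jaw back along its bar all the way to the stop block, then let go. Use the fingertips only to press and push: nothing is to be picked up, and the clamp and the board stay where they are. Leave the tortilla press, bowl, salt cellar and spoon alone.

Things in the scene. Friction and masses are not known exactly. Their poses are not given: they have to be found in the camera images.
- clamp: Ratchet sash clamp on two feet, loose on the table, 2.9 kg: steel bar 450 x 10 mm, saw teeth on its top edge 40 mm up. Origin: on the table under mid-bar; x along the bar to the stop block, z up. Grey fixed head (84 mm high, slack screw, T-bar) at its -x end; grey stop block, 45 mm high, at x 195 to 225 mm. Pushed along the bar with over 12 to 25 N it slides.
- jaw (a joint): Place of the sliding jaw along the bar, m: 0 against the board, 0.12 fully back, carriage touching the stop block. Grey carriage 85 mm long, 36 mm wide; its upright jaw (board end) 46 mm wide, 84 mm high. Sliding friction 2.5 N. Unless the release is down, the ratchet lets it back by 2 mm at most.
- release (a joint): Angle of the ivory release lever, rad: 0 up (held by its spring, pawl in the teeth), 0.24 fully down; the pawl is clear from about 0.13. Pressed at release_pad it yields from about 3 N and is fully down at 5 to 8 N, 9 mm lower. Let go, it springs up and the ratchet locks again.
- release_pad (a point): Fingertip spot on top of the release lever at the tail of the sliding jaw, 77 mm above the table at rest; moves with it. Lever top 62 mm along the bar, 44 mm wide, sloping up 11 degrees to the stop block, near level when pressed; hinge 35 mm from here towards the board. A 10 mm high upturned lip, 19 mm from here towards the stop block, to push against. Nothing within 100 mm is over 95 mm high.
- jaw_top (a point): Middle of the upper edge of the upright sliding jaw, 84 mm above the table, next to the board. Moves with the jaw.
- board: Brown chopping board, 179 mm along the bar, 220 mm across it, 22 mm thick, 0.5 kg, lying loose on two pine bearers between the jaws; a pale glue line runs across its middle. Origin: centre of its underside, 43 mm above the table.
- bowl: Red plastic bowl, 130 mm across, 58 mm high. Origin: centre of its underside.
- salt_cellar: Green glazed salt cellar with a shut lid, 74 mm across, 69 mm high. Origin: centre of its underside.
- spoon: Wooden spoon, 250 mm long, up to 15 mm high, lying beside the clamp. Origin: on the table under its middle.
- tortilla_press: Cast aluminium tortilla press, plates 170 mm across, its lever raised to about 220 mm. Origin: on the table under the middle of the plates.

How it is judged:
By the outcome, as a careful person would: the job done as asked, in the order asked, and still so for the second after the job is handed in, with the robot touching nothing.
It also fails if it takes over 32 s, if anything falls off the work surface, if the arm or the gripper's body presses on something with over 40 N, if the wrist force passes 120 N, or if a joint passes its speed limit or range.

## Robot

A 7-joint arm with a two-finger parallel gripper is mounted at the origin on the work surface. World frame = base frame: x ahead of the robot, y to its left, z up, the work surface at z = 0. Lengths are in m, angles in degrees, forces in N, time in s.
With the tool pointing down it reaches from about 0.425 to 0.875 m from the base axis. Payload 4.7 kg.
Tool frame: the origin (TCP) lies on the centre line of the jaws, within the pads' length; the fingertips stand ahead of it and the grasp point (between the pads) lies 2 mm behind it (env.tip_reach is the x of the fingertips in the tool frame, in m); x points along the fingers, z is the direction in which the jaws open and shut, and the axes are right-handed (so a half turn about x gives the same grasp; the last joint's range is limited). The gripper opens to 87 mm and grips with 3 to 60 N. Pads are 19 mm wide; open, the fingers measure 117 mm over their backs; the gripper's body (75 mm by 190 mm) begins 51 mm behind the grasp point.
Start: joints at [-63.192, 18.392, -4.016, 83.108, 1.295, 78.541, -3.26], TCP at [0.285, 0.584, 0.24] pointing down, gripper open.
Joint ranges: [-163.93, 163.93], [-17.29, 119.83], [-79.2, 71.16], [3.27, 140.29], [-89.18, 269.18], [5.43, 117.66], [-154.24, 154.24]. Speed limits (degrees/s): [147.25, 147.25, 180, 180, 180, 180, 180].

## Interface

Orientations are given as [roll, pitch, yaw] about the fixed x, y, z axes, in that order (R = Rz(yaw) Ry(pitch) Rx(roll)).
In Python, from cell import telemetry, optics, env, models gives the robot as it stands.
- The arm moves only by the shell command python3 -m pendant 'ROWS' [FORCE]. ROWS is JSON, a list of rows, each a list of 3 entries, a list of its own where there are three numbers: the finger opening in mm, from 0 to 87, then the shift along the tool's x, y, z in mm, then the turn, a rotation vector about the tool's x, y, z in rad. A call has 1 to 10 rows; each row is the pose to reach, as a shift and turn from the pose commanded when the call began, along the tool's axes at that moment; what a row does not reach only later rows make up. A row lasts 1/12 s, in which the tool goes at most 41.7 mm and 7.16 degrees, less where a joint would pass 70% of its speed; a pose out of reach is approached as far as the arm can. A call with a gripper value outside its range is refused whole. The fingers move at their own pace and stop on an object; FORCE is the grip in N (left out, the last holds). Time passes only in rows, so rows that repeat a pose let the fingers close. It gives the time, the measured TCP pose, the force and the opening at its end, in the units of the state.
- telemetry.get_obs(): the state, without advancing time (a new reading comes with each control period).
- optics.read_camera(name): name is "scene" or "top" or "wrist"; returns a dict with "image" (400x640x3 uint8, blue, green, red), "range_z" (400x640 float32, m along the optical axis (not along the pixel's ray), 0 where there is no reading), "fx", "fy", "cx", "cy" (pixels), "cam_to_world" (4x4, takes a point from camera to world coordinates). Camera axes: x right, y up, looking along -z (the intrinsics and any distortion apply to the point x, -y, -z); pixel columns grow to the right and rows downward; lengths in m; the calibration is good to about 2 mm. A picture is of the moment at which its call begins.
- env.sign_off(): hands the job in, once; it reports no verdict.
Trained networks look in the newest picture that a camera, given by its name, has taken for a name from the list of things; names that differ only in an ending like _2 or _b are one class to them, and where a whole thing is asked for, a point or a joint stands for the part that bears it (a point fixed in the world has none). Each returns a list of dicts, best first, with "confidence" (0 to 1); they miss things now and then, are a little off and sometimes report something else, mostly with a low value. They report only what shows in the picture. A call takes as long as a camera call.
- models.masks_of(camera, label): "pixels" (400x640 bool, what is visible of it) and "extent" ([left, top, right, bottom] as shares, 0 to 1, of the picture: columns of its width, rows of its height, round what is visible of it).
- models.landmark_of(camera, label): "centre" ([row, column] as shares, 0 to 1, of the picture: columns of its width, rows of its height: a listed point, or the origin of a listed thing).
The state is a dict: "time_s": time; "qpos": joint angles; "joint_velocities": joint speeds; "effort": joint torques, N m; "tool_pos": TCP position; "tool_rot": TCP orientation; "force": force on the tool from outside, world axes, zero at the start; "wrist_torque": the same for the moment, N m; "grip_width": finger opening in m.
Only numpy, scipy, OpenCV 4.12 (cv2) and the standard library are available. Lean on these libraries where they do the work, as an engineer would, in place of code of your own. Each camera call takes 0.05 s, during which the arm holds its last target.

## Working session

There is one attempt and no reset: what is moved stays moved. The work goes in short steps, Python scripts to look and compute and a shell command to move; the robot and the scene stay as the last step left them, time stands still between calls to the robot, and variables do not carry over. Pictures are saved under pics/ and viewed, and the job is handed in when it is done.

```bash
mkdir -p pics; ls; cat > h.py <<'E'
import numpy as np, cv2
from cell import telemetry, optics, env, models
from scipy.spatial.transform import Rotation as R
def w(c,row,col,z=None):
    K=np.array([[c['fx'],0,c['cx']],[0,c['fy'],c['cy']],[0,0,1]])
    r,q=int(round(row)),int(round(col))
    if z is None: z=c['range_z'][r,q]
    p=np.array([(col-c['cx'])/c['fx']*z,-(row-c['cy'])/c['fy']*z,-z,1])
    return (c['cam_to_world']@p)[:3]
E
python3 - <<'E'
from h import *
o=telemetry.get_obs();print({k:np.round(v,3) for k,v in o.items()},env.tip_reach)
for n in['scene','top']:
    c=optics.read_camera(n);cv2.imwrite(f'pics/{n}0.png',c['image']);print(n,[k for k in c])
    for l in['release_pad','jaw_top','clamp','board','bowl','salt_cellar','spoon','tortilla_press']:
        for d in models.landmark_of(n,l)[:2]:
            r,q=d['centre'][0]*400,d['centre'][1]*640
            print(l,round(d['confidence'],2),round(r),round(q),np.round(w(c,min(r,399),min(q,639)),3))
E
```

```text
pics
{'time_s': np.float64(0.0), 'qpos': array([-63.192,  18.439,  -4.015,  83.175,   1.296,  78.541,  -3.261]), 'joint_velocities': array([ 0.001, -0.01 ,  0.014,  0.023,  0.004,  0.097,  0.026]), 'effort': array([-1.0000e-03, -4.9127e+01, -4.0400e-01, -3.1254e+01, -6.4000e-02,
        4.4000e-02,  0.0000e+00]), 'tool_pos': array([0.285, 0.584, 0.238]), 'tool_rot': array([-176.592,   89.891, -112.592]), 'force': array([-0.566,  0.571,  0.538]), 'wrist_torque': array([-0.033, -0.018, -0.039]), 'grip_width': np.float64(0.087)} 0.017
scene ['image', 'range_z', 'fx', 'fy', 'cx', 'cy', 'cam_to_world']
release_pad 0.57 176 361 [0.579 0.071 0.075]
jaw_top 0.72 180 341 [0.557 0.    0.082]
clamp 0.98 201 341 [ 0.613 -0.065  0.06 ]
board 0.69 197 314 [ 0.541 -0.102  0.061]
bowl 0.74 173 347 [0.493 0.11  0.036]
salt_cellar 0.79 174 417 [0.645 0.308 0.007]
salt_cellar 0.59 203 340 [ 0.618 -0.076  0.063]
spoon 0.86 212 397 [0.724 0.064 0.01 ]
spoon 0.42 271 162 [ 0.463 -0.549  0.028]
tortilla_press 0.71 272 161 [ 0.464 -0.552  0.031]
tortilla_press 0.24 203 339 [ 0.617 -0.079  0.063]
top ['image', 'range_z', 'fx', 'fy', 'cx', 'cy', 'cam_to_world']
release_pad 0.75 184 271 [0.587 0.075 0.08 ]
jaw_top 0.56 191 295 [ 0.565 -0.004  0.078]
jaw_top 0.4 201 325 [ 0.532 -0.108  0.069]
clamp 0.67 196 295 [ 0.549 -0.005  0.077]
board 0.72 204 323 [ 0.524 -0.101  0.064]
bowl 0.78 221 251 [0.461 0.153 0.002]
salt_cellar 0.94 176 198 [0.61  0.325 0.069]
spoon 0.72 150 273 [0.714 0.079 0.017]
tortilla_press 0.82 233 443 [ 0.432 -0.52   0.037]
```

```bash
python3 - <<'E'
import cv2
a=cv2.imread('pics/top0.png')[100:270,180:400];cv2.imwrite('pics/top0c.png',cv2.resize(a,None,fx=3.5,fy=3.5,interpolation=2))
E
```

```text
(no output)
```

View pics/scene0.png

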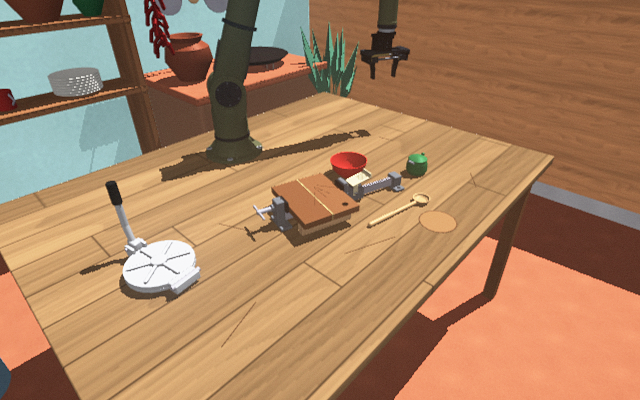

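```bash
sleep 1
```

```text
(no output)
```

View pics/top0c.png

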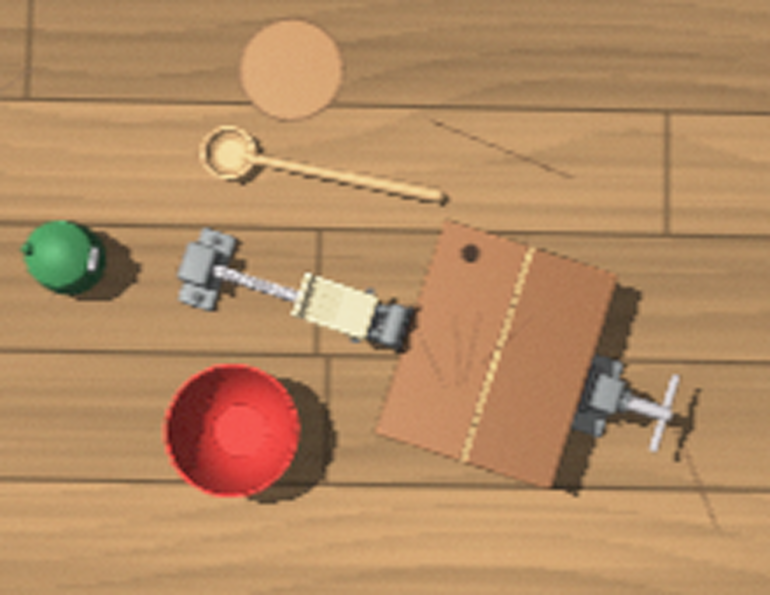

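The top view shows the ivory lever at about pixel (187,276), the stop block at about (177,238) and the head at about (212,352). The bar runs along +y with a slight +x slope. Next I'll measure the lever and axis from depth.

```bash
cat > meas.py <<'E'
from h import *
def ivory(n,tag):
    c=optics.read_camera(n);im=c['image'].astype(int)
    cv2.imwrite(f'pics/{tag}.png',c['image'])
    H=np.indices((400,640));z=c['range_z']
    x=(H[1]-c['cx'])/c['fx']*z;y=-(H[0]-c['cy'])/c['fy']*z
    P=np.stack([x,y,-z,np.ones_like(z)],-1)@c['cam_to_world'].T
    return c,im,P[...,:3]
def report(n,tag):
    c,im,P=ivory(n,tag)
    o=[]
    for l in['release','release_pad','jaw_top']:
        for d in models.masks_of(n,l)[:1]:
            m=d['pixels']&(P[...,2]>.03);p=P[m]
            print(l,'mask',round(d['confidence'],2),m.sum(),np.round(p.mean(0),4) if m.any() else '')
            if l=='release' and m.any(): o=(m,p)
    b,g,r=im[...,0],im[...,1],im[...,2]
    if len(o):
        m,p=o
        mm=m&(b>110)&(P[...,2]>.055)
        p=P[mm];rect=cv2.minAreaRect(p[:,:2].astype(np.float32)*1000);print('ivory',mm.sum(),rect,np.percentile(p[:,2],[2,50,98]))
    gr=(abs(r-b)<25)&(abs(r-g)<25)&(P[...,2]>.025)&(P[...,2]<.1)&(P[...,0]>.4)&(P[...,0]<.8)&(P[...,1]>-.35)&(P[...,1]<.24)
    k,L,S,C=cv2.connectedComponentsWithStats(gr.astype(np.uint8))
    for i in range(1,k):
        if S[i,4]>8:
            q=P[L==i];print('grey',S[i,4],np.round(C[i]),np.round(q.mean(0),3),np.round(q.min(0),3),np.round(q.max(0),3))
    q=P[gr][:,:2];l=cv2.fitLine(q.astype(np.float32),cv2.DIST_HUBER,0,.01,.01).ravel();print('line',l,np.degrees(np.arctan2(l[1],l[0])))
if __name__=='__main__':
    import sys
    for n in sys.argv[2:]: print('##',n);report(n,sys.argv[1]+n)
    print(np.round(R.from_euler('xyz',telemetry.get_obs()['tool_rot'],degrees=True).as_matrix(),3))
E
python3 meas.py a top scene
```

```text
## top
release mask 0.87 295 [0.5752 0.0569 0.0826]
jaw_top mask 0.65 412 [0.5703 0.0407 0.0827]
ivory 259 ((537.1336669921875, 0.969146728515625), (213.1109619140625, 57.255245208740234), 56.015541076660156) [0.06631158 0.0753508  0.0936568 ]
grey 180 [243. 177.] [0.613 0.177 0.042] [0.587 0.101 0.025] [0.641 0.219 0.051]
grey 123 [291. 192.] [0.56  0.008 0.072] [ 0.535 -0.012  0.028] [0.581 0.031 0.09 ]
grey 225 [357. 214.] [ 0.492 -0.216  0.076] [ 0.444 -0.27   0.027] [ 0.524 -0.176  0.091]
line [ 0.2943585  0.9556951  0.5488101 -0.0302161] 72.88092
## scene
release mask 0.5 291 [0.5809 0.0508 0.067 ]
release_pad mask 0.85 258 [0.5825 0.0507 0.0669]
jaw_top mask 0.73 494 [0.5786 0.0317 0.0652]
ivory 192 ((574.75244140625, 46.41728973388672), (86.70899963378906, 46.2410774230957), 72.07612609863281) [0.06391992 0.07090343 0.0875603 ]
grey 281 [379. 182.] [0.608 0.134 0.035] [0.58  0.023 0.025] [0.643 0.215 0.052]
grey 16 [350. 178.] [0.558 0.045 0.068] [0.55  0.031 0.065] [0.568 0.068 0.071]
grey 143 [345. 186.] [0.571 0.005 0.062] [ 0.542 -0.018  0.028] [0.588 0.047 0.085]
grey 406 [276. 209.] [ 0.503 -0.217  0.061] [ 0.441 -0.275  0.025] [ 0.544 -0.164  0.084]
line [ 0.2814015   0.95959014  0.5514332  -0.0577678 ] 73.65613
[[ 0.    -0.899  0.438]
 [-0.     0.438  0.899]
 [-1.    -0.     0.   ]]
```

```bash
python3 -m pendant '[[40,[0,-10,-7],[0,0,0]],[0,[0,-33,-22],[-0.02,0,0]],[0,[0,-65,-44],[-0.05,0,0]],[0,[0,-97,-65],[-0.08,0,0]],[0,[0,-130,-87],[-0.11,0,0]],[0,[0,-162,-109],[-0.14,0,0]],[0,[0,-194,-131],[-0.157,0,0]],[0,[0,-226,-152],[-0.157,0,0]],[0,[0,-258,-174],[-0.157,0,0]],[0,[0,-290,-195],[-0.157,0,0]]]' 10
python3 - <<'E'
from h import *
o=telemetry.get_obs();Rm=R.from_euler('xyz',o['tool_rot'],degrees=True).as_matrix();print(Rm.round(3),Rm.T@(np.array([.581,.073,.24])-o['tool_pos']))
E
```

```text
time_s: 2.13
tool_pos: [0.4609, 0.2788, 0.2399]
tool_rot: [-39.1, 90.0, 33.8]
force: [0.5, 0.9, 0.0]
grip_width: 0.0286
[[ 0.001 -0.956  0.293]
 [ 0.     0.293  0.956]
 [-1.    -0.     0.   ]] [-8.77969159e-05 -1.75216394e-01 -1.61570159e-01]
```

```bash
python3 -m pendant '[[0,[0,-25,-23],[0,0,0]],[0,[0,-50,-46],[0,0,0]],[0,[0,-75,-69],[0,0,0]],[0,[0,-100,-92],[0,0,0]],[0,[0,-125,-115],[0,0,0]],[0,[0,-150,-138],[0,0,0]],[0,[0,-165,-154],[0,0,0]],[0,[0,-172,-160],[0,0,0]],[0,[0,-175,-162],[0,0,0]],[0,[0,-175,-162],[0,0,0]]]'
python3 - <<'E'
from h import *
c=optics.read_camera('wrist');cv2.imwrite('pics/w1.png',c['image'])
for l in['release_pad','jaw_top']:
  for d in models.landmark_of('wrist',l)[:1]:
    r,q=d['centre'][0]*400,d['centre'][1]*640
    print(l,d['confidence'],r,q,w(c,r,q).round(4))
o=telemetry.get_obs();print(o['tool_pos'],o['tool_rot'],o['force'],o['time_s'])
E
```

```text
time_s: 2.97
tool_pos: [0.58, 0.0758, 0.2395]
tool_rot: [40.1, 90.0, 113.0]
force: [0.1, -0.6, -0.1]
grip_width: 0.0004
release_pad 0.67 189.0 312.12800000000004 [0.584  0.0713 0.0776]
jaw_top 0.84 187.0 229.632 [0.5591 0.0023 0.0846]
[0.57939612 0.07807102 0.23950508] [ 41.36042708  89.93041852 114.54171516] [-0.65120021  0.24079939 -0.11759757] 3.1167
```

View pics/w1.png

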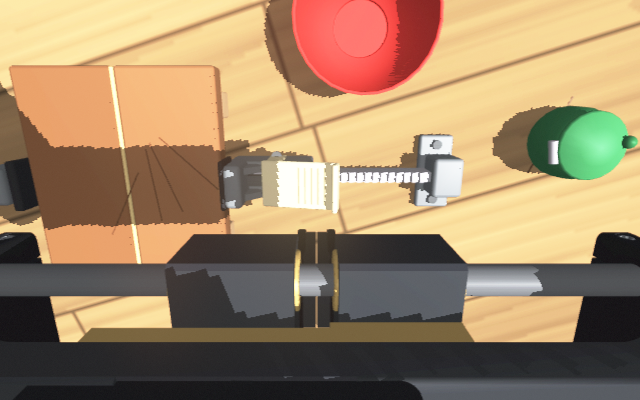

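The wrist view shows the lever spanning columns 262–340 at row ~187, with its lip at ~335. The stop block is at (178,445) and the board is on the left. I'll fit the axis from this view.

```bash
python3 - <<'E'
from meas import *
c,im,P=ivory('wrist','w2')
o=telemetry.get_obs();Rm=R.from_euler('xyz',o['tool_rot'],degrees=True).as_matrix()
Z=P[...,2]
roi=np.zeros((400,640),bool);roi[120:225,220:480]=1
sat=im.max(-1)-im.min(-1)
iv=roi&(Z>.062)&(np.indices((400,640))[1]>255);iv[:,350:]=0
def rec(m,t):
    p=P[m];r=cv2.minAreaRect(p[:,:2].astype(np.float32)*1000);print(t,m.sum(),np.round(p.mean(0),4),np.round(r[0],1),np.round(r[1],1),round(r[2],1),np.percentile(Z[m],[2,50,98]).round(4))
rec(iv,'lever')
st=roi&(Z>.038)&(Z<.05);st[:,:425]=0;rec(st,'stop')
jw=roi&(Z>.079)&(Z<.09);jw[:,262:]=0;rec(jw,'jaw')
for col in range(222,345,6):
    m=iv[:,col] if col>255 else (roi&(Z>.062))[:,col]
    if m.any():
        p=P[:,col][m];print(col,len(p),((p-o['tool_pos'])@Rm).mean(0).round(4)*1000, p[:,2].max().round(4))
print(o['tool_pos'],Rm.round(3))
E
```

```text
lever 3640 [0.5764 0.0625 0.079 ] [551.9  66.8] [76.2 96.9] 72.6 [0.0679 0.0757 0.0923]
stop 1195 [0.6194 0.2005 0.0451] [619.9 199.6] [33.4 39.7] 74.2 [0.0391 0.0455 0.0471]
jaw 873 [0.5596 0.004  0.0835] [561.1   3.3] [19.1 43.6] 69.7 [0.0793 0.0841 0.086 ]
222 65 [162.1  -8.5 -85.5] 0.0846
228 45 [155.4  -0.8 -77.8] 0.0863
234 47 [149.4   1.1 -71. ] 0.3856
240 44 [162.1  -0.9 -68.6] 0.082
246 16 [151.3   1.4 -60.9] 0.3856
252 15 [153.3   2.4 -56. ] 0.3856
258 1 [-146.    71.5    0.5] 0.3856
264 46 [170.5  -2.1 -48. ] 0.0706
270 47 [169.7  -2.4 -42.4] 0.0713
276 47 [168.3  -2.1 -36.6] 0.0731
282 46 [167.1  -2.3 -30.9] 0.0741
288 47 [165.8  -2.4 -25.3] 0.0749
294 46 [164.9  -2.7 -19.7] 0.0761
300 47 [163.6  -2.9 -14.2] 0.0774
306 47 [162.6  -2.6  -8.7] 0.0784
312 47 [161.4  -2.3  -3.2] 0.0799
318 48 [160.4  -2.6   2.3] 0.0805
324 48 [152.9  -1.2   7.5] 0.3856
330 52 [143.8  -0.7  12.4] 0.3856
336 45 [155.3  -1.9  18.2] 0.0875
[0.57946936 0.07792067 0.23954765] [[-0.    -0.957  0.289]
 [ 0.001  0.289  0.957]
 [-1.     0.001  0.001]]
```

```bash
python3 -m pendant '[[0,[10,-1,-3],[0,0,0]],[0,[30,-2.5,-7],[0,0,0]],[0,[55,-2.5,-7],[0,0,0]],[0,[80,-2.5,-7],[0,0,0]],[0,[105,-2.5,-7],[0,0,0]],[0,[120,-2.5,-7],[0,0,0]],[0,[130,-2.5,-7],[0,0,0]],[0,[134,-2.5,-7],[0,0,0]],[0,[136,-2.5,-7],[0,0,0]],[0,[136,-2.5,-7],[0,0,0]]]'
python3 - <<'E'
from h import *
c=optics.read_camera('wrist');cv2.imwrite('pics/w3.png',c['image'])
o=telemetry.get_obs();Rm=R.from_euler('xyz',o['tool_rot'],degrees=True).as_matrix()
print(o['tool_pos'],o['force'],o['time_s'],((np.array([.5770,.0732,.097])-o['tool_pos'])@Rm*1000).round(1))
E
```

```text
time_s: 4.0
tool_pos: [0.5808, 0.0685, 0.104]
tool_rot: [-61.9, 90.0, 11.2]
force: [0.5, -0.3, -0.2]
grip_width: 0.0005
[0.58110298 0.06852034 0.10445415] [ 0.436596   -0.14661955  0.46804562] 4.05 [7.4 5.3 3.3]
```

View pics/w3.png

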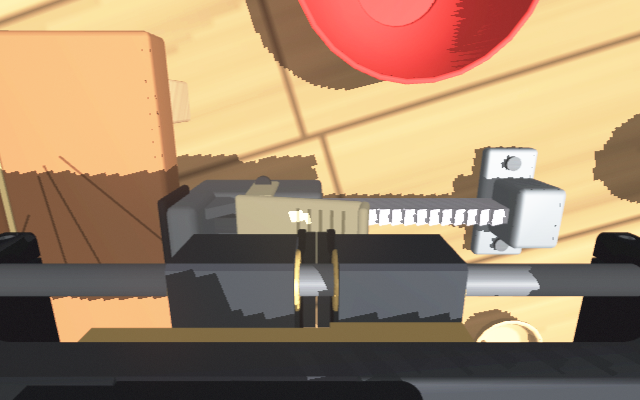

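Fingertips are just above the lever, with its lip edge at col ~368. No contact yet. I'll press down gently.

```bash
python3 -m pendant '[[0,[2,1,1],[0,0,0]],[0,[4,1,1],[0,0,0]],[0,[6,1,1],[0,0,0]],[0,[8,1,1],[0,0,0]],[0,[9,1,1],[0,0,0]],[0,[10,1,1],[0,0,0]],[0,[10,1,1],[0,0,0]]]'; python3 -m pendant '[[0,[1,0,0],[0,0,0]],[0,[2,0,0],[0,0,0]],[0,[3,0,0],[0,0,0]],[0,[3,0,0],[0,0,0]]]';  python3 -m pendant '[[0,[1,0,0],[0,0,0]],[0,[2,0,0],[0,0,0]],[0,[3,0,0],[0,0,0]],[0,[3,0,0],[0,0,0]]]'
```

```text
time_s: 4.63
tool_pos: [0.5803, 0.0704, 0.0941]
tool_rot: [-27.1, 89.9, 45.9]
force: [0.3, 1.9, 3.7]
grip_width: 0.0002
time_s: 4.97
tool_pos: [0.5806, 0.0701, 0.0911]
tool_rot: [-48.3, 89.9, 24.7]
force: [0.5, 2.1, 4.8]
grip_width: 0.0003
time_s: 5.3
tool_pos: [0.581, 0.0711, 0.0885]
tool_rot: [-36.3, 89.8, 36.7]
force: [1.2, 3.1, 6.3]
grip_width: 0.0006
```

```bash
python3 -m pendant '[[0,[1,0,0],[0,0,0]],[0,[2,0,0],[0,0,0]],[0,[2.5,0,0],[0,0,0]],[0,[2.5,0,0],[0,0,0]]]';  python3 -m pendant '[[0,[0.5,0,0],[0,0,0]],[0,[1.5,0,0],[0,0,0]],[0,[1.5,0,0],[0,0,0]]]'
```

```text
time_s: 5.63
tool_pos: [0.5814, 0.0723, 0.0867]
tool_rot: [-30.3, 89.7, 42.8]
force: [0.1, 5.2, 9.8]
grip_width: 0.0004
time_s: 5.88
tool_pos: [0.5817, 0.073, 0.0856]
tool_rot: [-27.9, 89.6, 45.2]
force: [0.2, 6.9, 11.1]
grip_width: 0.0002
```

Lever is down (stiffness has risen, force ~11 N). I'll push the jaw along the bar now, slowly at first.

```bash
python3 -m pendant '[[0,[0,0,2],[0,0,0]],[0,[0,0,4],[0,0,0]],[0,[0,0,6],[0,0,0]],[0,[0,0,8],[0,0,0]],[0,[0,0,11],[0,0,0]],[0,[0,0,14],[0,0,0]],[0,[0,0,17],[0,0,0]],[0,[0,0,20],[0,0,0]]]'
python3 - <<'E'
from h import *
c=optics.read_camera('wrist');cv2.imwrite('pics/w4.png',c['image'])
E
```

```text
time_s: 6.55
tool_pos: [0.5859, 0.0865, 0.0848]
tool_rot: [-160.9, 89.9, -88.0]
force: [-2.8, -2.0, 11.9]
grip_width: 0.0006
```

View pics/w4.png

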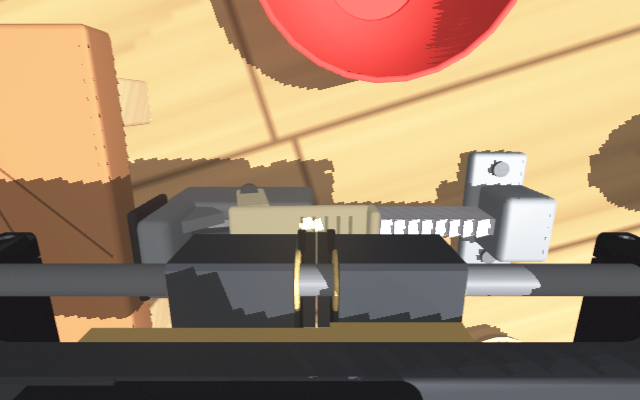

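The board edge is now at col ~130 and the stop block at ~(220,525), so the jaw is moving with the finger at ~3 N. I'll continue.

```bash
python3 -m pendant '[[0,[0,0,3],[0,0,0]],[0,[0,0,7],[0,0,0]],[0,[0,0,11],[0,0,0]],[0,[0,0,15],[0,0,0]],[0,[0,0,19],[0,0,0]],[0,[0,0,23],[0,0,0]],[0,[0,0,27],[0,0,0]],[0,[0,0,30],[0,0,0]]]'
python3 - <<'E'
from h import *
c=optics.read_camera('wrist');cv2.imwrite('pics/w5.png',c['image'])
c=optics.read_camera('top');cv2.imwrite('pics/t5.png',cv2.resize(c['image'][130:250,200:380],None,fx=4,fy=4))
E
```

```text
time_s: 7.27
tool_pos: [0.5948, 0.1156, 0.0848]
tool_rot: [-157.9, 89.9, -85.0]
force: [-2.0, -1.8, 11.8]
grip_width: 0.0006
```

View pics/w5.png

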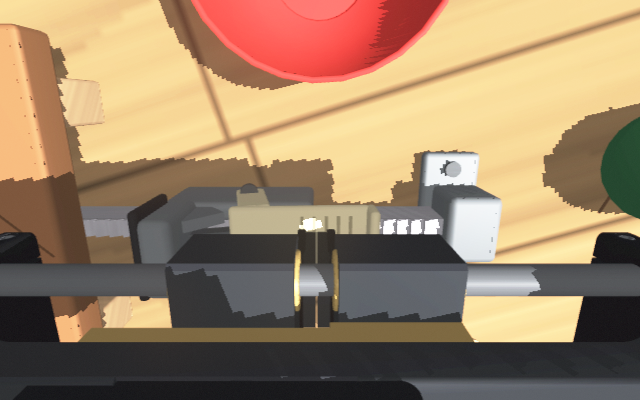

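View pics/t5.png

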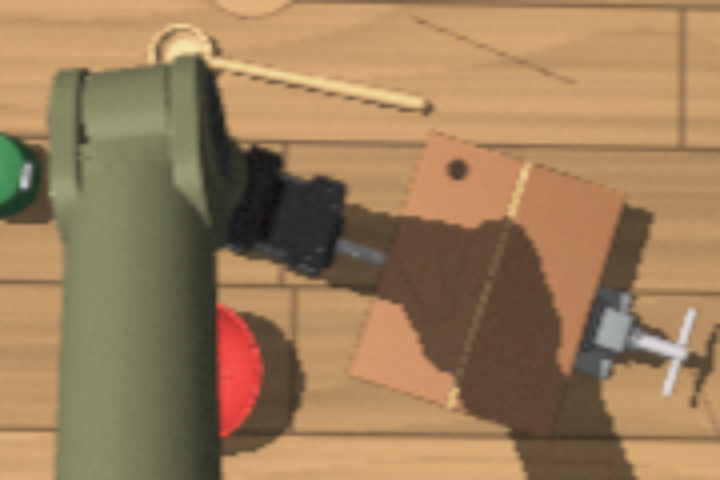

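A gap is open between the board and the jaw, the lever is pinned and the clamp hasn't moved. About 45 mm travelled.

```bash
python3 -m pendant '[[0,[0,0,3],[0,0,0]],[0,[0,0,8],[0,0,0]],[0,[0,0,14],[0,0,0]],[0,[0,0,20],[0,0,0]],[0,[0,0,26],[0,0,0]],[0,[0,0,32],[0,0,0]],[0,[0,0,38],[0,0,0]],[0,[0,0,44],[0,0,0]],[0,[0,0,48],[0,0,0]],[0,[0,0,50],[0,0,0]]]'; python3 -m pendant '[[0,[0,0,2],[0,0,0]],[0,[0,0,5],[0,0,0]],[0,[0,0,8],[0,0,0]],[0,[0,0,11],[0,0,0]],[0,[0,0,14],[0,0,0]],[0,[0,0,16],[0,0,0]],[0,[0,0,16],[0,0,0]]]'
python3 - <<'E'
from h import *
c=optics.read_camera('wrist');cv2.imwrite('pics/w6.png',c['image'])
E
```

```text
time_s: 8.2
tool_pos: [0.6096, 0.1639, 0.0848]
tool_rot: [-146.4, 89.9, -73.4]
force: [-2.4, -1.5, 10.7]
grip_width: 0.0003
time_s: 8.78
tool_pos: [0.6142, 0.1792, 0.0848]
tool_rot: [-140.6, 89.9, -67.6]
force: [-2.5, -0.6, 10.3]
grip_width: 0.0003
```

View pics/w6.png

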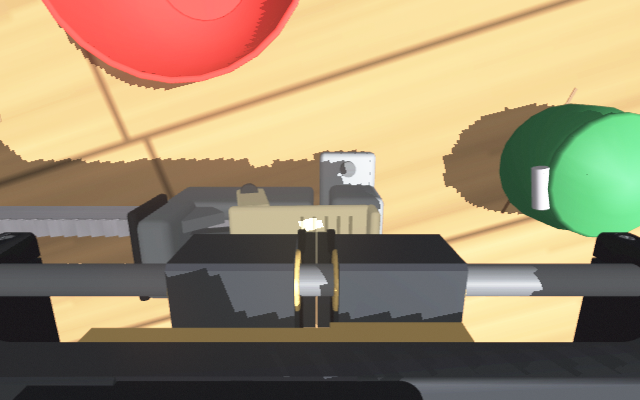

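The carriage tail (col ~315) is still short of the stop block (col ~328), by roughly 8–10 mm. Nearing contact, so smaller steps.

```bash
for i in 1; do python3 -m pendant '[[0,[0,0,1],[0,0,0]],[0,[0,0,2],[0,0,0]],[0,[0,0,3],[0,0,0]],[0,[0,0,4],[0,0,0]],[0,[0,0,5],[0,0,0]],[0,[0,0,5],[0,0,0]]]'; python3 -m pendant '[[0,[0,0,1],[0,0,0]],[0,[0,0,2],[0,0,0]],[0,[0,0,2],[0,0,0]]]'; python3 -m pendant '[[0,[0,0,1],[0,0,0]],[0,[0,0,2],[0,0,0]],[0,[0,0,2],[0,0,0]]]'; done
```

```text
time_s: 9.33
tool_pos: [0.6156, 0.1836, 0.0849]
tool_rot: [-152.7, 89.9, -79.8]
force: [-3.2, -1.0, 10.4]
grip_width: 0.0003
time_s: 9.58
tool_pos: [0.6162, 0.1854, 0.0848]
tool_rot: [-153.2, 89.9, -80.2]
force: [-2.3, -1.9, 11.2]
grip_width: 0.0006
time_s: 9.83
tool_pos: [0.6168, 0.1873, 0.0848]
tool_rot: [-153.4, 89.9, -80.4]
force: [-2.0, -0.5, 10.5]
grip_width: 0.0004
```

```bash
python3 -m pendant '[[0,[0,0,1],[0,0,0]],[0,[0,0,1.5],[0,0,0]],[0,[0,0,1.5],[0,0,0]]]'; python3 -m pendant '[[0,[0,0,1],[0,0,0]],[0,[0,0,1.5],[0,0,0]],[0,[0,0,1.5],[0,0,0]]]'; 
python3 - <<'E'
from h import *
c=optics.read_camera('wrist');cv2.imwrite('pics/w7.png',cv2.resize(c['image'][120:270,100:420],None,fx=2.5,fy=2.5))
E
```

```text
time_s: 10.08
tool_pos: [0.6172, 0.1887, 0.0849]
tool_rot: [-155.7, 89.9, -82.7]
force: [-3.3, -1.3, 10.6]
grip_width: 0.0006
time_s: 10.33
tool_pos: [0.6173, 0.1888, 0.0848]
tool_rot: [-177.7, 89.8, -104.8]
force: [-4.0, -3.0, 11.6]
grip_width: 0.0002
```

View pics/w7.png

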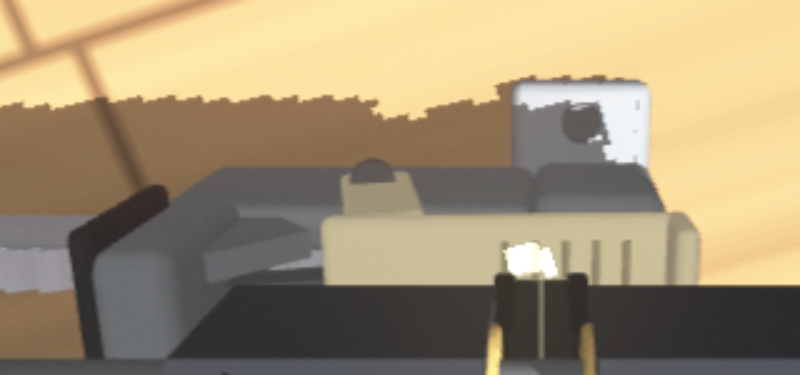

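The carriage now meets the stop block (crop col ~530), and the tool stalled while force rose. A small extra push will confirm it.

```bash
python3 -m pendant '[[0,[0,0,0.7],[0,0,0]],[0,[0,0,1.3],[0,0,0]],[0,[0,0,1.3],[0,0,0]]]'
```

```text
time_s: 10.63
tool_pos: [0.6173, 0.1889, 0.0847]
tool_rot: [175.4, 89.7, -111.7]
force: [-5.1, -5.0, 13.1]
grip_width: 0.0006
```

Firm at the stop: no motion, and the bar-wise force is up to ~6 N. I'll lift straight up.

```bash
python3 -m pendant '[[0,[-2,0,0],[0,0,0]],[0,[-5,0,0],[0,0,0]],[0,[-9,0,0],[0,0,0]],[0,[-14,0,0],[0,0,0]],[0,[-20,0,0],[0,0,0]],[0,[-35,0,0],[0,0,0]],[0,[-60,0,0],[0,0,0]],[0,[-90,0,0],[0,0,0]],[0,[-120,0,0],[0,0,0]],[0,[-140,0,0],[0,0,0]]]'
python3 - <<'E'
from h import *
c=optics.read_camera('wrist');cv2.imwrite('pics/w8.png',c['image'])
for l in['release_pad','jaw_top']:
  for d in models.landmark_of('wrist',l)[:1]:
    r,q=d['centre'][0]*400,d['centre'][1]*640
    print(l,d['confidence'],r,q,w(c,r,q).round(4))
E
```

```text
time_s: 11.47
tool_pos: [0.6183, 0.194, 0.2269]
tool_rot: [-44.5, 89.8, 28.5]
force: [1.4, -0.6, 0.7]
grip_width: 0.0003
release_pad 0.67 190.32 305.79200000000003 [0.6194 0.1851 0.0776]
jaw_top 0.69 189.12 218.304 [0.5948 0.1151 0.0853]
```

View pics/w8.png

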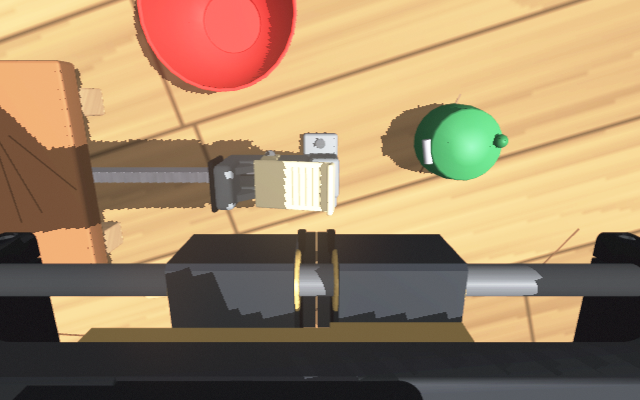

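The wrist view shows the jaw at the stop and the lever back up at 77.6 mm. Landmarks give 118–119 mm of travel. I'll clear the arm and check the clamp and board from the top camera.

```bash
python3 -m pendant '[[0,[-5,10,10],[0,0,0]],[0,[-10,30,30],[0,0,0]],[0,[-10,60,50],[0,0,0]],[0,[-10,90,70],[0,0,0]],[0,[-10,120,90],[0,0,0]],[0,[-10,150,110],[0,0,0]],[0,[-10,180,130],[0,0,0]],[0,[-10,205,145],[0,0,0]],[0,[-10,220,155],[0,0,0]],[0,[-10,225,160],[0,0,0]]]'
python3 - <<'E'
from h import *
c=optics.read_camera('top');a=cv2.imread('pics/top0.png')
cv2.imwrite('pics/t9.png',np.vstack([cv2.resize(x[130:240,200:380],None,fx=2.7,fy=2.7) for x in(a,c['image'])]))
def mt(b,t):
    r0,c0,r1,c1=b;T=a[r0:r1,c0:c1];S=c['image'][r0-8:r1+8,c0-8:c1+8]
    m=cv2.matchTemplate(S,T,cv2.TM_CCOEFF_NORMED);_,v,_,l=cv2.minMaxLoc(m);print(t,v,l[0]-8,l[1]-8)
mt((198,340,224,382),'head+Tbar');mt((168,300,240,350),'board');mt((130,232,162,312),'spoon')
for l in['jaw_top','release_pad']:
  for d in models.landmark_of('top',l)[:1]:
    r,q=d['centre'][0]*400,d['centre'][1]*640;print(l,d['confidence'],r,q,w(c,r,q).round(4))
E
```

```text
time_s: 12.45
tool_pos: [0.4439, 0.4161, 0.2319]
tool_rot: [111.7, 89.8, -174.9]
force: [0.3, 0.3, -0.5]
grip_width: 0.0003
head+Tbar 0.9982163310050964 0 0
board 0.9951180219650269 0 0
spoon 0.9941943883895874 0 0
jaw_top 0.97 183.4 257.024 [0.5874 0.1217 0.0837]
release_pad 0.6 173.92000000000002 239.872 [0.6197 0.182  0.0736]
```

View pics/t9.png

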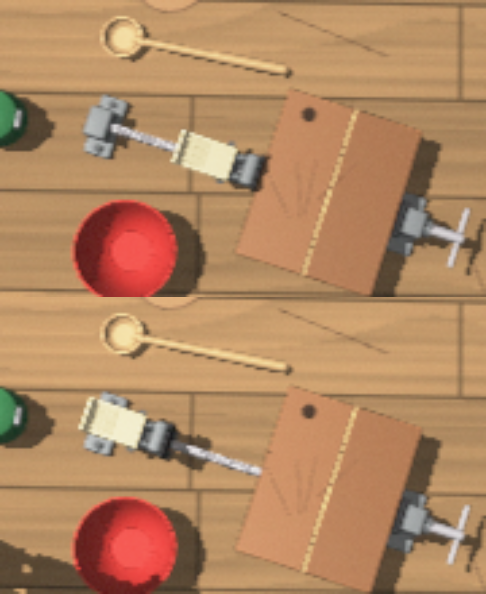

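Before (upper) and after (lower): the jaw is back against the stop block. The board, head, spoon and bowl are unmoved.

```bash
python3 -c "
from cell import env
print(env.sign_off())"
```

```text
the job is handed in; nothing more can be done
None
```

The board is free: I pressed the release lever down with the closed fingertips, kept it down while pushing the jaw back to the stop block, then lifted off. The job is handed in. The clock read about 12.5 s after my last move, against the 32 s limit.

- **Jaw at the stop:** the tool stopped moving while the bar-wise force rose from about 2 N to about 6 N, below the 12 N at which the clamp can slide. The tool moved about 121 mm along the bar. The wrist-camera landmarks put the jaw's travel at 118–119 mm, which agrees with 120 mm within their error.
- **Lever:** it went down under about 11 N and stayed down through the push. After I let go, the wrist camera put the release pad at 77.6 mm, against 77 mm at rest. The top camera read 73.6 mm, which I put down to its coarser measurement.
- **Everything else:** in the top picture the clamp head, board and spoon matched their starting positions to the pixel. The bowl looked unmoved by eye. I did not check the salt cellar or tortilla press separately, but the arm never went near them at low height.
- **Pushing contact:** the jaw probably moved by the fingertips' friction on the lever rather than by pushing on its lip.

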